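Put the finished panel up on the inspection rack

ROBOT

A 6-joint arm with a two-finger parallel gripper is mounted at the origin on the work surface. World frame = base frame: x ahead of the robot, y to its left, z up, the work surface at z = 0. Lengths are in mm, angles in rad, forces in N, time in s.
With the tool pointing down it reaches from about 350 to 950 mm from the base axis. Payload 17.4 kg.
Tool frame: the origin (TCP) lies at the very end of the fingers, on their centre line; the grasp point (between the pads) lies 19 mm behind it; z points along the fingers, y is the line along which they close (so a half turn about z gives the same grasp; the last joint's range is limited). The gripper opens to 93 mm and grips with 3 to 60 N. Pads are 15 mm wide; open, the fingers measure 128 mm over their backs; the gripper's body (75 mm by 188 mm) begins 65 mm behind the grasp point.
Start: joints at [-1.345, 0.116, 1.442, -0, 1.584, -0.038], TCP at [175.997, -651.657, 218.646] pointing down, gripper open.
Joint ranges: [-2.83, 2.83], [-0.83, 2.19], [0.07, 2.5], [-1.14, 4.28], [0.01, 3], [-2.97, 2.97]. Speed limits (rad/s): [1.89, 1.89, 2.22, 3.14, 3.14, 3.14].

INTERFACE

Orientations are given as a unit quaternion [x, y, z, w].
In Python, from rig import r gives the robot as it stands.
- The arm moves only by the tool carry_out, never from a script. Its argument "increments" is a list of rows, each a list of 7 numbers: the turn, a rotation vector about the tool's x, y, z in rad, then the shift along the tool's x, y, z in mm, then the finger opening in mm, from 0 to 93. A call has 1 to 12 rows; each row shifts and turns the commanded pose from where the row before left it, along the tool's axes as they then stand; what a row does not reach is not made up. A row lasts 1/8 s, in which the tool goes at most 62.5 mm and 10.7 degrees, less where a joint would pass 70% of its speed; a pose out of reach is approached as far as the arm can. A call with a gripper value outside its range is refused whole. The fingers move at their own pace and stop on an object; "force" is the grip in N (left out, the last holds). Time passes only in rows, so rows that do not move let the fingers close. It gives the time, the measured TCP pose, the force, the opening and the grip force at its end, in the units of the state.
- r.observe(): the state, without advancing time (a new reading comes with each control period).
- r.grab_frame(name): name is "side" or "top" or "wrist"; returns (picture, depth): 400x640x3 uint8, red, green, blue; 400x640 float32, mm along the optical axis (not along the pixel's ray), 0 where there is no reading.
- r.camera_params(name): a dict with "fx", "fy", "cx", "cy" (pixels), "R" (3x3) and "t" (3): a world point X has camera coordinates R X + t. Camera axes: x right, y down, z forward; pixel columns grow to the right and rows downward; lengths in mm; the calibration is good to about 2 mm. The wrist camera is an equidistant fisheye: a pixel r from the principal point sees the ray r / f radians off the axis. A picture is of the moment at which its call begins: read the wrist's pose just before it. camera_params takes no time and is no camera call; for the wrist camera it gives the pose at the moment of the call.
- r.finish_job(): hands the job in; it is judged then, once.
The state is a dict: "time": time; "q": joint angles; "joint_velocities": joint speeds; "joint_efforts": joint torques, N m; "tcp_pos": TCP position; "tool_rot": TCP orientation; "ft_force": force on the tool from outside, world axes, zero at the start; "moment": the same for the moment, N m; "opening": opening from 0.0 (shut) to 1.0 (fully open); "gripper_force": force on a finger pad.
Only numpy, scipy, OpenCV 4.12 (cv2) and the standard library are available. Lean on these libraries where they do the work, as an engineer would, in place of code of your own. Each camera call takes 0.05 s, during which the arm holds its last target. There are 200 camera calls.

TASK

Put the aluminium panel up for inspection: lean it long way up on the steep dark rack, foot on the yellow ledge behind the kerb, midway and flat against both rails, with the smooth face outward and the handle in the gap between the rails, and let go. It lies handle up, so on the way lean it on the shallow blue wedge, handle outward, and let it rest there on its own; from there it can be taken again by its top edge. Leave the green tray, the tape roll, the bottle and the blue cup where they are.

Things in the scene. Friction and masses are not known exactly. Their poses are not given: they have to be found in the camera images.
- panel: Loose flat aluminium panel, 150 x 130 x 12 mm, 0.25 to 0.5 kg, lying flat, handle up. Origin: centre of its smooth (handle-less) face; z points out of the handle side (handle-side face at z = +12 mm), x along the 150 mm length, y along the width; both ends alike. Too wide to grip across: hold it by the handle bar, or pinch its 12 mm thickness at an edge.
- panel_handle (a point): Centre of the panel's black handle bar, 36 mm above the smooth face (24 mm above the handle-side face), over the panel's centre. The bar runs along the panel's y: 84 mm long, 12 mm thick (along x), 14 mm high, on two 12 mm square posts 72 mm apart (centres at y = +-36 mm).
- wedge: Fixed blue work wedge, base 160 x 160 mm, about 100 mm high: a flat board 142 mm wide rising at 45 degrees. Origin under its centre on the table, z up; it faces its own -x: the slope climbs towards +x.
- wedge_foot (a point): Wedge: middle of the line where the 45 degree slope meets its grey foot ledge (the ledge stands square to the slope, 20 mm deep up to a kerb 10 mm high). Axes as the wedge's. The slope is 100 mm long from this line, so a 150 mm panel standing on the ledge sticks out 50 mm past its top.
- wedge_seat (a point): Wedge: where the panel's origin comes when it leans there handle out, long way up, foot on the ledge: on the slope's face, 75 mm up from the foot line. Axes as the wedge's.
- rack: Fixed dark steel inspection rack, base 160 x 160 mm, about 135 mm high: two rails, each 15 mm wide and 112 mm long, rising at 70 degrees from the horizontal with a 112 mm wide open gap between them for the handle. Origin under its centre on the table, z up; it faces its own -x: the rails climb and lean back towards +x.
- rack_foot (a point): Rack: middle of the line where the rails' front plane (70 degrees) meets the yellow foot ledge (square to the rails, 20 mm deep up to a yellow kerb 10 mm high). Axes as the rack's.
- rack_seat (a point): Rack: where the panel's origin (centre of its smooth face) must come: 75 mm up the rails from the foot line and 12 mm in front of the rails' front plane, midway between the rails. Axes as the rack's.
- screw_tray: Bystander: green open tray 100 x 75 x 30 mm; origin under its centre.
- tape: Bystander: yellow tape roll lying flat, 90 mm across, 25 mm high; origin under its centre.
- cleaner: Bystander: white bottle with blue cap, 56 mm across, 130 mm high; origin under its centre.
- cup: Bystander: blue plastic cup, 70 mm across, 85 mm high; origin under its centre.
Things that resemble listed ones, but are neither listed nor needed, are in the scene too. Several things have the shape of the panel; the one meant has the colours described above.

How it is judged (in metres and radians):
On the way:
1. the panel leans on the blue wedge, handle outward, at rest and let go (angle between panel's own z axis and vertical between 0.6 and 0.97 rad and contact force between panel and wedge above 0.8 N and contact force between the fingers and panel below 0.1 N and linear speed of panel below 0.02 m/s), for 0.2 s.
At the end, for the whole second after the job is handed in: The panel leans on the rack at rest and released: handle side towards the rails, its slope within 5 degrees of the rails' 70 degrees, its width within 7 degrees of parallel to the rack's, and the centre of its smooth face within 18 mm of the rack's seat point (angle between panel's own z axis and vertical between 1.83 and 2.01 rad and distance between panel and rack_seat below 0.018 m and angle between the y axis of panel and the y axis of rack, either way round below 0.12 rad and contact force between panel and rack above 0.8 N and linear speed of panel below 0.02 m/s and angular speed of panel below 0.1 rad/s); the robot touches nothing.
It fails at once if a bystander (green tray) is moved by more than 30 mm (distance of screw_tray from where it was at the start of the episode above 0.03 m).
It fails at once if a bystander (tape roll) is moved by more than 30 mm (distance of tape from where it was at the start of the episode above 0.03 m).
It fails at once if a bystander (bottle) is moved by more than 30 mm (distance of cleaner from where it was at the start of the episode above 0.03 m).
It fails at once if a bystander (blue cup) is moved by more than 30 mm (distance of cup from where it was at the start of the episode above 0.03 m).
It also fails if it takes over 64 s, if anything falls off the work surface, if the arm or the gripper's body presses on something with over 40 N, if the wrist force passes 120 N, or if a joint passes its speed limit or range.

## Working session

There is one attempt and no reset: what is moved stays moved. The work goes in short steps, Python scripts to look and compute and a tool call to move; the robot and the scene stay as the last step left them, time stands still between calls to the robot, and variables do not carry over. Pictures are saved under pics/ and viewed, at most 10 in all, crops included, and the job is handed in when it is done.

Besides the shell and the picture viewer there is one more tool, called after "Emit:" by a JSON object that holds its "method" and its "body", one argument or row to a line. carry_out: Moves the arm, as the interface text tells. Its arguments: {"type":"object","properties":{"increments":{"type":"array","items":{"type":"array","items":{"type":"number"}}},"force":{"type":"number"}},"required":["increments"]}

```bash
ls; mkdir -p pics
cat > h.py <<'E'
import numpy as np, cv2
from scipy.spatial.transform import Rotation as R
from rig import r
def cloud(name):
    c=r.camera_params(name); im,d=r.grab_frame(name)
    v,u=np.mgrid[0:400,0:640]
    P=np.stack([(u-c['cx'])/c['fx']*d,(v-c['cy'])/c['fy']*d,d],-1)
    W=(P-np.array(c['t']))@np.array(c['R'])
    W[d==0]=np.nan
    return im,d,W
def save(im,n): cv2.imwrite('pics/'+n,im[:,:,::-1])
E
python3 - <<'E'
from h import *
for n in('top','side'):
    im,d,W=cloud(n); save(im,n+'1.png'); np.savez(n+'1.npz',im=im,W=W)
    c=r.camera_params(n); print(n,-np.array(c['R']).T@np.array(c['t']),c['fx'])
print(r.observe())
E
```

```text
pics
top [ 246.36037359 -101.59582437 1769.76222974] 503.51630371681557
side [379.10451887 761.77043297 625.32014952] 368.6806722979418
{'time': 0.1, 'q': array([-1.34479893e+00,  1.16410946e-01,  1.44222423e+00, -1.18146722e-05,
        1.58397893e+00, -3.77967062e-02]), 'joint_velocities': array([ 0.00070632,  0.00089408, -0.0033943 , -0.00063301, -0.00021165,
       -0.0001904 ]), 'joint_efforts': array([ 4.24238897e-03, -7.22893023e+01, -6.23866725e+01,  7.81649700e-02,
        2.27629370e-02, -5.29689794e-05]), 'tcp_pos': array([ 175.95060722, -651.46787146,  217.98125267]), 'tool_rot': array([ 9.91314068e-01,  1.31514861e-01, -5.38695256e-05, -5.07913554e-04]), 'ft_force': array([-0.64517315, -0.2923306 , -0.12577792]), 'moment': array([ 0.01203182,  0.00856403, -0.00464833]), 'gripper_force': 0.0, 'opening': 0.9992181673280981}
```

View pics/top1.png

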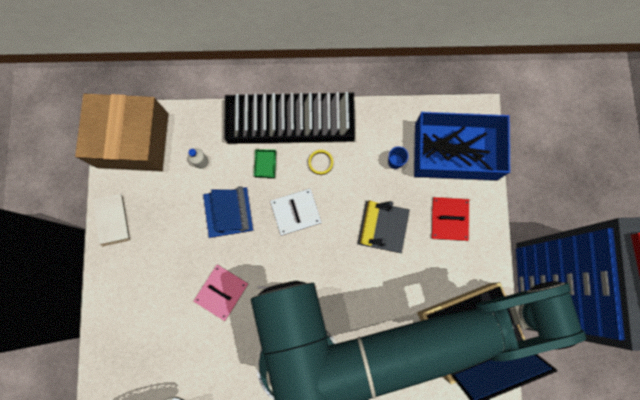

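View pics/side1.png

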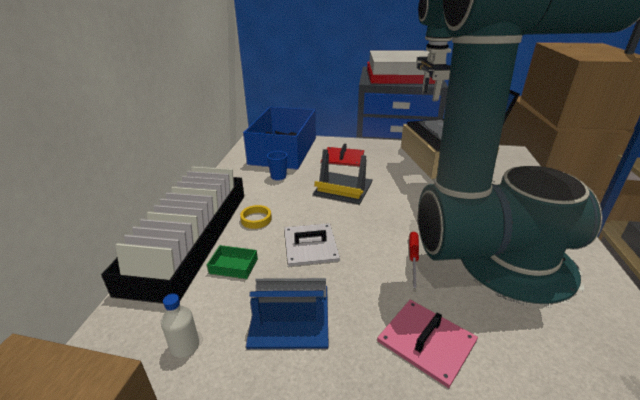

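The top view shows the aluminium panel at about (296,212), the wedge at (228,211), the rack at (385,226) with its yellow ledge on the left, the tray at (265,163), the tape at (320,161), the bottle at (196,157) and the cup at (397,157). The red and pink panels are decoys. Next I'll measure positions from the depth data.

Run:
```python
from h import *
np.set_printoptions(suppress=True,precision=1,linewidth=220)
t=np.load('top1.npz');W=t['W'];im=t['im']
for n,(u0,u1,v0,v1) in dict(panel=(266,326,184,240),wedge=(200,256,182,240),rack=(354,414,196,256)).items():
    S=W[v0:v1,u0:u1]; print(n); 
    for v in range(0,S.shape[0],4): print(S[v,0,0].round(),S[v,::3,2].round().astype(int))
    print('y',S[20,::3,1].round())
for n in('panel',):
    hsv=cv2.cvtColor(im,cv2.COLOR_RGB2HSV); 
m=np.zeros((400,640),bool);m[184:240,266:326]=1
z=W[...,2]
a=m&(z>6)&(z<20); b=m&(z>30)
print(a.sum(),b.sum(),np.median(z[a]),np.median(z[b]))
print(cv2.minAreaRect(W[a|b][:,:2].astype(np.float32)),cv2.minAreaRect(W[b][:,:2].astype(np.float32)))
# bottoms
s=np.load('side1.npz');Ws=s['W'];
for n,(u0,u1,v0,v1) in dict(wedge=(240,335,270,350),rack=(308,376,140,204)).items():
    S=Ws[v0:v1,u0:u1];print(n)
    c=S.shape[1]//2
    for v in range(0,S.shape[0],3): print(s['im'][v0+v,u0+c],S[v,c],S[v,c//4])
```

```text
panel
622.0 [  1   3   3   1  10   1  -6   5  -5  -1   7   2   6 -10  -2   5   1  -5   2   1]
607.0 [ 6  4  3 -4  3  0 -1 -2  7  3  3  0  6  3  3 -1 11  3  1  1]
591.0 [ 9  3 -2 -1  3 -1  3  8  4  1  4 14 12 15 11 12 -1 -6  5 -2]
578.0 [ 4 -1 11  2  5  5  2 13 16 18  7 13  3 10 13 18 -1  4 -1  3]
563.0 [ 8  2 16  3 13 13 19 15 14 46  8  9 14 16 16  9  9  3  3  7]
548.0 [ 7 -5  8 19 16  8 20 12 11 42 17 19 14 13 16 10 19 -2 -4  0]
534.0 [ 8  4 -6  3 10 16 10 14  9 50 49 14  3 16 16 17 15  6 -1  4]
521.0 [-1 -1  2 18 12 22 13 12 15  9 53 10 11 15 10 17 17 16  0 -5]
505.0 [ 7 -1  2 11 11 15 11 19 13 13 48 14 13 13 23 13 15  9 -1  6]
492.0 [ 5  3  2 -2 15 10 18 14 14 14  6 42 10 14  7 18 11 20 12  4]
479.0 [-10   0   1   1  10  15  10   5  10  15  15   8  10  11  16  18  13   3  -4  -7]
463.0 [ 3 16  3  7  8 17 16  7  8 15  7 13 12 -6  7 -1  1  1  0  7]
449.0 [  0   3  -3   2  -3   8  10  16  21   0   1  -3  -1   0 -10   8   3  -1   2  -1]
435.0 [ 0  1  9  1 -2 -6 -2 -3 -3  5  2  2 -3 -9  3  8  5  5 -4  4]
y [110. 101.  89.  77.  67.  57.  45.  35.  25.  12.   3.  -8. -18. -29. -39. -50.
[... 5092 characters left out ...]
 155 143] [ 475.2 -412.6   -1.6] [ 568.8 -403.5   -3.6]
[64 69 66] [ 471.7 -373.8    7.2] [ 564.9 -378.8   -2.3]
[64 70 70] [ 469.5 -349.6    8.7] [ 561.5 -357.2   -2.4]
[68 71 72] [ 467.2 -325.3   10.6] [ 544.7 -253.3   44.9]
[107  95  68] [ 465.3 -305.8   10.1] [ 544.4 -250.7   35.3]
[139 111  18] [ 459.2 -232.9   41.3] [ 548.8 -277.     8.5]
[135 111  27] [ 458.6 -229.4   32.5] [ 545.8 -257.9    8.5]
[123 101  32] [ 459.2 -240.4   14.8] [ 542.6 -237.4    9.7]
[41 42 46] [ 458.3 -232.1    8.7] [ 542.6 -236.3   -1. ]
[42 45 45] [ 457.2 -222.     3.9] [ 539.5 -217.    -0.1]
[181 171 157] [ 456.2 -212.8   -1.5] [ 537.3 -202.5   -2. ]<stdin>:6: RuntimeWarning: invalid value encountered in cast
```

```bash
cat > fit.py <<'E'
from h import *
from scipy.optimize import least_squares,minimize
np.set_printoptions(suppress=True,precision=2,linewidth=200)
Ws=[];
for i in range(10): im,d,W=cloud('top'); Ws.append(W)
W=np.nanmean(Ws,0); np.savez('top2.npz',W=W,im=im); z=W[...,2]
def box(n):
    u0,u1,v0,v1=n; m=np.zeros((400,640),bool); m[v0:v1,u0:u1]=1; return m
def rect(P,L,B,c0,yaw0):
    # best yaw/centre by soft extents (1..99 percentile)
    def ext(y,q=1.0):
        c,s=np.cos(y),np.sin(y); a=P@[c,s]; b=P@[-s,c]
        return np.percentile(a,[q,100-q]),np.percentile(b,[q,100-q])
    ys=yaw0+np.radians(np.arange(-12,12.1,.5)); A=[(np.ptp(ext(y)[0])*np.ptp(ext(y)[1])) for y in ys]
    y=ys[np.argmin(A)]; a,b=ext(y,.5); c,s=np.cos(y),np.sin(y); am,bm=a.mean(),b.mean()
    return np.degrees(y),np.array([am*c-bm*s,am*s+bm*c]),np.ptp(a),np.ptp(b)
m=box((266,326,184,240)); 
pm=m&(z>6); k=cv2.morphologyEx(pm.astype(np.uint8),cv2.MORPH_OPEN,np.ones((3,3)))>0
print('panel',rect(W[k][:,:2],150,130,None,np.radians(107)), 'z',np.median(z[k]))
b=m&(z>30)&(z<60); print('bar',rect(W[b][:,:2],84,12,None,np.radians(17)),np.median(z[b]),b.sum())
for n,bx,y0 in (('wedge',(198,258,180,242),100),('rack',(352,416,194,258),-105)):
    m=box(bx)&(z>5); k=cv2.morphologyEx(m.astype(np.uint8),cv2.MORPH_OPEN,np.ones((3,3)))>0
    print(n,'base',rect(W[k][:,:2],160,160,None,np.radians(y0)))
    if n=='wedge':
        er=cv2.erode((box(bx)&(z>28)).astype(np.uint8),np.ones((3,3)))>0
        P=W[er]
        def f(p):
            return P[:,2]-(p[1]+np.tan(p[2])*((P[:,0]-530)*np.cos(p[0])+(P[:,1]-235)*np.sin(p[0])))
        q=least_squares(f,[np.radians(y0),65,.785],loss='soft_l1',f_scale=4); print('slope yaw,c,tilt',np.degrees(q.x[0]),q.x[1],np.degrees(q.x[2]))
    else:
        P=W[k&(z>55)]; 
        def f(p): 
            return (P[:,2]-(p[1]+np.tan(1.2217)*((P[:,0]-480)*np.cos(p[0])+(P[:,1]+280)*np.sin(p[0]))))*np.cos(1.2217)
        q=least_squares(f,[np.radians(y0),65],loss='soft_l1',f_scale=3); print('rail plane yaw,c',np.degrees(q.x[0]),q.x[1],len(P)); 
    y=q.x[0]; xw=np.array([np.cos(y),np.sin(y)]); yw=np.array([-xw[1],xw[0]])
    S=W[k]; a=S[:,:2]@xw; h=S[:,2]; bl=S[:,:2]@yw
    t=h>25
    print('upper lateral ext',np.percentile(bl[t],[.5,2,98,99.5]),'foreaft profile:')
    mid=abs(bl-np.median(bl))<(60 if n=='wedge' else 48)
    a0=np.floor(a.min()/4)*4
    for s in np.arange(a0,a.max(),4):
        g=mid&(a>=s)&(a<s+4)
        if g.sum()>3: print('%.0f:%.0f'%(s+2,np.median(h[g])),end=' ')
    print()
    if n=='rack':
        T=S[h>60]; bb=T[:,:2]@yw; md=(bb.min()+bb.max())/2
        for sg in(bb<md,bb>md): print('rail lat',np.percentile(bb[sg],[2,50,98]), 'top', np.sort(T[sg][:,2])[-6:])
E
python3 fit.py
```

```text
panel (np.float64(108.0), array([519.23,   4.42]), np.float64(148.5355675312485), np.float64(129.33872551461235)) z 13.435917912986165
bar (np.float64(16.5), array([519.02,   4.11]), np.float64(82.0914526883397), np.float64(11.807335752083247)) 43.83840821441412 85
wedge base (np.float64(99.5), array([521.38, 243.75]), np.float64(158.48655136352127), np.float64(156.58584364299765))
slope yaw,c,tilt 98.5150587270619 67.29811111175198 41.21629510876666
upper lateral ext [-626.73 -622.6  -482.22 -477.84] foreaft profile:
86:11 90:11 94:12 98:44 102:51 106:55 110:55 114:36 118:33 122:34 126:38 130:43 134:46 138:50 142:54 146:59 150:62 154:66 158:70 162:74 166:78 170:82 174:86 178:90 182:94 186:98 190:101 194:98 198:96 214:12 218:11 222:11 226:11 230:12 234:11 238:12 242:11 
rack base (np.float64(-102.50000000000001), array([ 460.07, -304.29]), np.float64(158.33583296607208), np.float64(157.1443481405489))
rail plane yaw,c -102.8727162221112 68.90524461009035 180
upper lateral ext [440.45 443.23 589.01 592.68] foreaft profile:
114:10 118:11 122:13 126:43 130:49 134:38 138:36 142:35 146:33 150:31 154:30 158:28 162:26 166:11 170:11 174:12 178:11 182:12 186:11 190:12 194:11 198:11 202:11 206:12 210:11 214:11 218:11 222:11 226:12 230:11 234:11 238:12 242:11 246:11 250:12 254:11 258:12 262:11 266:12 270:11 274:11 
rail lat [446.2  451.39 460.65] top [135.09 135.2  135.29 136.   136.67 136.89]
rail lat [572.98 577.25 587.49] top [135.32 135.36 135.73 136.22 136.78 137.48]
```

Both fixtures and the panel are measured, so I'll write the target poses into the helper and compute the first move.

```bash
cat >> h.py <<'E'
np.set_printoptions(suppress=True,precision=4,linewidth=200)
U=np.array([0,0,1.])
def ax(deg): a=np.radians(deg); return np.array([np.cos(a),np.sin(a),0])
WX=ax(99.0); WFOOT=np.array([528.4,199.8,30.5]); WUP=(WX+U)/2**.5; WN=(U-WX)/2**.5   # slope up, outward normal
RX=ax(-102.7); RFOOT=np.array([469.4,-262.7,29.8]); c7,s7=np.cos(np.radians(70)),np.sin(np.radians(70))
RUP=c7*RX+s7*U; RN=-s7*RX+c7*U
def tool(z,y):  # tool rotation from its z and y axes
    return np.stack([np.cross(y,z),y,z],1)
def go(Rt,pt):
    o=r.observe(); Rc=R.from_quat(o['tool_rot']); Rt=R.from_matrix(Rt)
    d=np.array(pt)-o['tcp_pos']
    print('t',o['time'],'tcp',o['tcp_pos'],'q',o['q'])
    print('turn',(Rc.inv()*Rt).as_rotvec(),'shift cur axes',Rc.inv().apply(d),'shift target axes',Rt.inv().apply(d))
E
python3 - <<'E'
from h import *
go(tool(-U,-ax(107)),[519.1,4.3,110])
E
```

```text
t 0.6 tcp [ 175.9686 -651.6591  218.6493] q [-1.3448  0.116   1.4416 -0.      1.584  -0.0378]
turn [ 0.      0.     -0.0329] shift cur axes [ 502.2851 -543.8148  108.6333] shift target axes [ 519.9221 -526.9749  108.6493]
```

Emit:
{"method": "carry_out", "body": {
  "increments": [
    [0,0,-0.033,0,0,0,70],
    [0,0,0,20,-20,0,70],
    [0,0,0,35,-35,0,70],
    [0,0,0,35,-35,0,70],
    [0,0,0,35,-35,0,70],
    [0,0,0,35,-35,0,70],
    [0,0,0,35,-35,0,70],
    [0,0,0,35,-35,0,70],
    [0,0,0,35,-35,0,70],
    [0,0,0,35,-35,0,70],
    [0,0,0,35,-35,0,70],
    [0,0,0,35,-35,0,70]
  ]
}}

```text
time: 2.1
tcp_pos: [422.1, -188.1, 218.9]
tool_rot: [0.989, 0.149, 0.0, 0.0]
ft_force: [1.1, -0.2, 0.7]
opening: 0.751
gripper_force: 0.0
```

Emit:
{"method": "carry_out", "body": {
  "increments": [
    [0,0,0,35,-35,0,70],
    [0,0,0,35,-35,20,70],
    [0,0,0,35,-35,30,70],
    [0,0,0,30,-30,30,70],
    [0,0,0,15,-22,28,70],
    [0,0,0,0,0,0,70],
    [0,0,0,0,0,0,70]
  ]
}}

```text
time: 2.98
tcp_pos: [519.3, 3.9, 111.6]
tool_rot: [0.989, 0.148, 0.0, 0.0]
ft_force: [0.3, -0.5, -0.0]
opening: 0.753
gripper_force: 0.0
```

Run:
```python
from h import *
go(tool(-U,-ax(107)),[519.1,4.3,18])
im,d=r.grab_frame('wrist'); save(im,'w1.png')
```

```text
t 2.975 tcp [519.3147   3.8756 111.6201] q [-0.0415 -0.1792  1.9046 -0.0002  1.4153  1.2318]
turn [ 0.0005 -0.0007  0.0008] shift cur axes [-0.15   -0.5167 93.6198] shift target axes [-0.0813 -0.4686 93.6201]
```

View image.

View pics/w1.png

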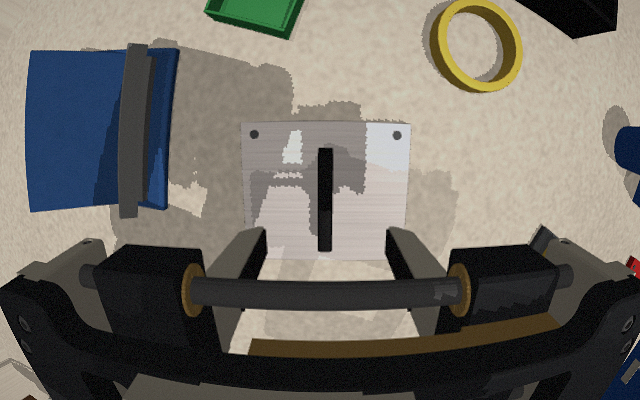

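The wrist view shows the bar at x≈325, midway between the fingers (265 and 387), and parallel to the pads. I'll descend and grip.

Emit:
{"method": "carry_out", "body": {
  "increments": [
    [0,0,0,0,0,25,70],
    [0,0,0,0,0,25,70],
    [0,0,0,0,0,20,70],
    [0,0,0,0,0,12,70],
    [0,0,0,0,0,10,70],
    [0,0,0,0,0,0,5],
    [0,0,0,0,0,0,5],
    [0,0,0,0,0,0,5],
    [0,0,0,0,0,0,5],
    [0,0,0,0,0,0,5],
    [0,0,0,0,0,0,5]
  ],
  "force": 45
}}

```text
time: 4.4
tcp_pos: [519.1, 4.4, 18.7]
tool_rot: [0.989, 0.148, 0.0, 0.0]
ft_force: [0.1, -0.2, -0.9]
opening: 0.158
gripper_force: 0.0
```

Emit:
{"method": "carry_out", "body": {
  "increments": [
    [0,0,0,0,0,-5,5],
    [0,0,0,0,0,-30,5],
    [0,0,0,0,0,-45,5],
    [0,0,0,0,0,-50,5],
    [0,0,0,0,0,-50,5],
    [0,0,0,0,0,-20,5],
    [0,0,0,0,0,0,5]
  ]
}}

```text
time: 5.28
tcp_pos: [519.3, 4.4, 218.7]
tool_rot: [0.989, 0.148, 0.0, 0.0]
ft_force: [0.1, 0.5, -3.8]
opening: 0.127
gripper_force: 45.0
```

Run:
```python
from h import *
# handle grasp: grasp point at bar centre (36 off smooth face); TCP at 36-19+~1=18 off the slope
Rt=tool(-WN,-WUP); seat=WFOOT+75*WUP
go(Rt,seat+WN*18+WUP*8+WN*6)
go(Rt,seat+WN*18+WUP*30+WN*80)
o=r.observe();print(o['opening'],o['gripper_force'],o['ft_force'])
```

```text
t 5.275 tcp [519.3353   4.3747 218.6733] q [-0.0407 -0.2278  1.7712  0.      1.5973  1.2333]
turn [0.7843 0.0541 0.1328] shift cur axes [  71.5364 -225.5724  112.5142] shift target axes [ 39.5243 -85.4239 244.5411]
t 5.275 tcp [519.3353   4.3747 218.6733] q [-0.0407 -0.2278  1.7712  0.      1.5973  1.2333]
turn [0.7843 0.0541 0.1328] shift cur axes [  66.4717 -189.1439   44.637 ] shift target axes [  39.5243 -107.4239  170.5411]
0.12658867263269943 44.99289035797119 [ 0.14    0.4956 -3.761 ]
```

The panel is held, at about 3.8 N (roughly 0.39 kg). Next I'll tilt it and go to the pre-pose in front of the wedge.

Emit:
{"method": "carry_out", "body": {
  "increments": [
    [0.131,0.009,0.0221,0,0,0,5],
    [0.131,0.009,0.0221,0,0,0,5],
    [0.131,0.009,0.0221,0,0,0,5],
    [0.131,0.009,0.0221,0,0,0,5],
    [0.131,0.009,0.0221,0,0,0,5],
    [0.131,0.009,0.0221,0,0,0,5],
    [0,0,0,0,0,0,5],
    [0,0,0,6,-18,28,5],
    [0,0,0,6,-18,28,5],
    [0,0,0,6,-18,28,5],
    [0,0,0,6,-18,28,5],
    [0,0,0,8,-18,28,5]
  ]
}}

```text
time: 6.78
tcp_pos: [524.7, 171.5, 182.5]
tool_rot: [0.921, 0.073, -0.031, -0.381]
ft_force: [0.7, -0.5, -2.7]
opening: 0.124
gripper_force: 45.0
```

Emit:
{"method": "carry_out", "body": {
  "increments": [
    [0,0,0,7,-17,30,5],
    [0,0,0,0,0,0,5],
    [0,0,0,0,0,0,5]
  ]
}}

```text
time: 7.15
tcp_pos: [526.6, 204.1, 174.1]
tool_rot: [0.921, 0.073, -0.031, -0.381]
ft_force: [0.0, 0.8, -3.5]
opening: 0.126
gripper_force: 45.0
```

Run:
```python
from h import *
Rt=tool(-WN,-WUP); seat=WFOOT+75*WUP
go(Rt,seat+WN*18+WUP*8+WN*6)
im,d,W=cloud('top'); big=cv2.resize(im[160:260,190:320],None,fx=4,fy=4)
im2,d2,W2=cloud('side'); b2=cv2.resize(im2[170:370,200:360],None,fx=2.5,fy=2.5)[:400]
save(np.hstack([big[:,:],cv2.resize(b2,(280,400))]) ,'c1.png')
# panel pose: points near expected face, in tool frame
o=r.observe(); Rc=R.from_quat(o['tool_rot'])
for n,w in(('top',W),('side',W2)):
    L=Rc.inv().apply((w-o['tcp_pos']).reshape(-1,3)); 
    s=(abs(L[:,0])<75)&(abs(L[:,1])<85)&(L[:,2]>-5)&(L[:,2]<35)
    P=L[s]; print(n,len(P)); 
    if len(P)>50:
        A=np.c_[P[:,:2],np.ones(len(P))]; k=abs(P[:,2]-np.median(P[:,2]))<12
        print('z=ax+by+c',np.linalg.lstsq(A[k],P[k,2],rcond=None)[0],'x',np.percentile(P[k,0],[1,99]),'y',np.percentile(P[k,1],[1,99]))
```

```text
t 7.15 tcp [526.5787 204.0697 174.0876] q [-0.0581 -0.0652  1.8452  0.7622  1.573   1.2715]
turn [-0.0001  0.0014  0.0003] shift cur axes [ 1.2301 21.7203 74.3453] shift target axes [ 1.131  21.7152 74.3484]
top 1014
z=ax+by+c [-0.0022 -0.0138  6.5042] x [-64.8833  63.0914] y [-77.8235  68.7143]
side 1034
z=ax+by+c [ 0.0021  0.0475 19.0911] x [-62.0799  64.9036] y [-77.0641  70.8298]
```

View pics/c1.png

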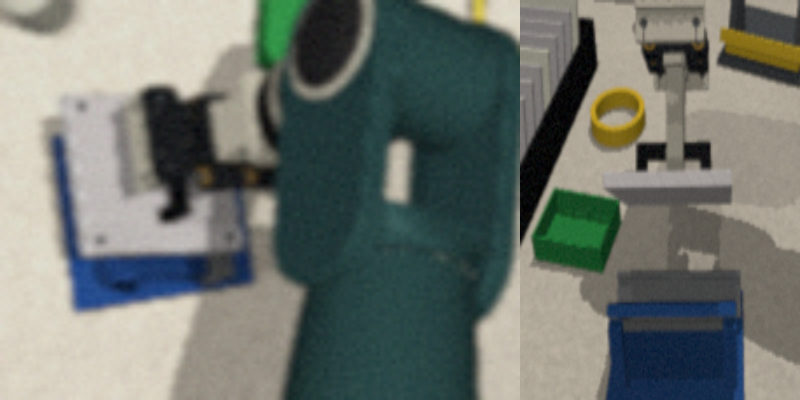

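The panel sits square in the gripper, with its handle-side face about 6.5 mm beyond the TCP and the wedge just below it. I'll close on the slope above kerb height, then lower it to the ledge.

Emit:
{"method": "carry_out", "body": {
  "increments": [
    [0,0,0,1,6,25,5],
    [0,0,0,0,0,25,5],
    [0,0,0,0,0,18,5],
    [0,0,0,0,0,6,5],
    [0,0,0,0,0,0,5],
    [0,0,0,0,4,0,5],
    [0,0,0,0,4,0,5],
    [0,0,0,0,0,2,5],
    [0,0,0,0,0,0,5]
  ]
}}

```text
time: 8.38
tcp_pos: [521.0, 247.5, 110.8]
tool_rot: [0.921, 0.072, -0.031, -0.382]
ft_force: [0.2, 0.3, -3.1]
opening: 0.129
gripper_force: 45.0
```

Run:
```python
from h import *
Rt=tool(-WN,-WUP); seat=WFOOT+75*WUP
go(Rt,seat+WN*18)
o=r.observe();print('f in tool',R.from_quat(o['tool_rot']).inv().apply(o['ft_force']),o['ft_force'])
```

```text
t 8.375 tcp [520.9602 247.5384 110.7951] q [ 0.0189 -0.0165  1.9085  0.786   1.441   1.2474]
turn [-0.0019  0.0008 -0.0008] shift cur axes [-0.1034 15.9495  4.5835] shift target axes [-0.1197 15.9407  4.6137]
f in tool [0.2663 1.9675 2.368 ] [ 0.2144  0.3266 -3.0654]
```

Emit:
{"method": "carry_out", "body": {
  "increments": [
    [0,0,0,0,3,1,5],
    [0,0,0,0,3,0,5],
    [0,0,0,0,3,1,5],
    [0,0,0,0,2,0,5],
    [0,0,0,0,0,1,5],
    [0,0,0,0,0,0,5]
  ]
}}

```text
time: 9.12
tcp_pos: [521.8, 242.1, 101.0]
tool_rot: [0.921, 0.072, -0.031, -0.382]
ft_force: [0.5, -0.2, -3.7]
opening: 0.126
gripper_force: 45.0
```

Run:
```python
from h import *
Rt=tool(-WN,-WUP); seat=WFOOT+75*WUP
go(Rt,seat+WN*18)
o=r.observe();print('f in tool',R.from_quat(o['tool_rot']).inv().apply(o['ft_force']),o['moment'])
```

```text
t 9.125 tcp [521.8168 242.0641 100.9616] q [ 0.0091 -0.0046  1.9143  0.7853  1.4352  1.2279]
turn [-0.0019  0.0009 -0.0005] shift cur axes [-0.1054  5.0724  1.5689] shift target axes [-0.1094  5.0694  1.5784]
f in tool [0.4461 2.8383 2.4158] [-0.7939 -0.1017 -0.0162]
```

Still free. I'll make slower contact steps.

Emit:
{"method": "carry_out", "body": {
  "increments": [
    [0,0,0,0,1.5,0,5],
    [0,0,0,0,1.5,0.5,5],
    [0,0,0,0,1,0.5,5],
    [0,0,0,0,1,0,5],
    [0,0,0,0,0,0,5]
  ]
}}

```text
time: 9.75
tcp_pos: [522.5, 239.3, 96.9]
tool_rot: [0.921, 0.072, -0.03, -0.382]
ft_force: [1.1, 0.8, -1.8]
opening: 0.12
gripper_force: 45.0
```

Run:
```python
from h import *
Rt=tool(-WN,-WUP); seat=WFOOT+75*WUP
go(Rt,seat+WN*18)
o=r.observe();print('f in tool',R.from_quat(o['tool_rot']).inv().apply(o['ft_force']),o['moment'])
```

```text
t 9.75 tcp [522.4725 239.2733  96.9055] q [0.0039 0.0007 1.9163 0.7852 1.4329 1.219 ]
turn [-0.0021  0.0003 -0.0004] shift cur axes [-0.3202  0.1813  0.7316] shift target axes [-0.3205  0.1796  0.7319]
f in tool [1.233  0.8753 1.713 ] [-0.3487 -0.2641 -0.3109]
```

Emit:
{"method": "carry_out", "body": {
  "increments": [
    [0,0,0,0,0.5,0.8,5],
    [0,0,0,0,0.5,0.7,5],
    [0,0,0,0,0,0,5]
  ]
}}

```text
time: 10.12
tcp_pos: [522.5, 239.5, 96.6]
tool_rot: [0.92, 0.073, -0.03, -0.383]
ft_force: [-6.2, -9.3, 14.8]
opening: 0.123
gripper_force: 45.0
```

Run:
```python
from h import *
o=r.observe();print('f in tool',R.from_quat(o['tool_rot']).inv().apply(o['ft_force']),o['moment'])
```

```text
f in tool [ -7.5365  -4.7006 -16.2608] [0.3662 0.9396 0.7674]
```

Firm contact with both slope and ledge. I'll relieve the pressure a little, open, and retreat.

Emit:
{"method": "carry_out", "body": {
  "increments": [
    [0,0,0,0,0,-0.7,5],
    [0,0,0,0,0,0,20],
    [0,0,0,0,0,0,35],
    [0,0,0,0,0,0,50],
    [0,0,0,0,0,0,50],
    [0,0,0,0,0,0,50],
    [0,0,0,0,0,-15,50],
    [0,0,0,0,0,-30,50],
    [0,0,0,0,0,-40,50],
    [0,0,0,0,0,-40,50],
    [0,0,0,0,0,-40,50],
    [0,0,0,0,0,-40,50]
  ]
}}

```text
time: 11.62
tcp_pos: [545.2, 94.1, 241.9]
tool_rot: [0.921, 0.072, -0.03, -0.382]
ft_force: [0.5, -0.4, 0.1]
opening: 0.539
gripper_force: 0.0
```

```bash
cat > meas.py <<'E'
from h import *
o=r.observe(); print(o['time'],o['tcp_pos'],o['ft_force'])
Wt=[];
for i in range(4): im,d,W=cloud('top'); Wt.append(W)
W=np.nanmean(Wt,0); P=W[150:270,180:330].reshape(-1,3); P=P[~np.isnan(P[:,0])]
L=np.c_[(P-WFOOT)@np.cross(U,WX),(P-WFOOT)@WUP,(P-WFOOT)@WN]
s=(abs(L[:,0])<90)&(L[:,1]>-10)&(L[:,1]<175)&(L[:,2]>4)&(L[:,2]<22)
Q=L[s]; A=np.c_[Q[:,:2],np.ones(len(Q))]
print('n=a*lat+b*up+c',np.linalg.lstsq(A,Q[:,2],rcond=None)[0],'lat',np.percentile(Q[:,0],[1,50,99]),'up',np.percentile(Q[:,1],[1,99]),len(Q))
t=Q[Q[:,1]>100]; print('rect',cv2.minAreaRect(Q[:,:2].astype(np.float32)))
save(np.vstack([cv2.resize(im[160:260,190:320],None,fx=4,fy=4)]),'c2.png')
E
python3 meas.py
```

```text
11.625 [545.1517  94.0708 241.9294] [ 0.5348 -0.4018  0.0652]
n=a*lat+b*up+c [-0.0045 -0.0069 13.1014] lat [-65.0522   1.8681  63.9386] up [  4.7441 151.9714] 1339
rect ((4.98626708984375, 76.03141021728516), (160.74530029296875, 150.6749725341797), 86.80106353759766)
```

View pics/c2.png

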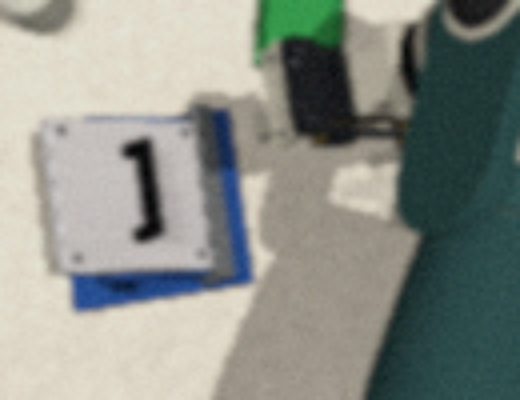

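The panel leans flat on the wedge, free-standing and central: in the picture it covers x 40–215, y 115–275, with its face normal at 12–13 mm. Its top edge is at 150 mm up the slope. Next I'll raise the arm and turn it for the top-edge pinch.

Emit:
{"method": "carry_out", "body": {
  "increments": [
    [0,0,0,0,-25,-25,50],
    [0,0,0,0,-25,-25,50],
    [0,0,0,0,-25,-25,50],
    [-0.15,0,0,0,0,0,50],
    [-0.15,0,0,0,0,0,50],
    [-0.15,0,0,0,0,0,50],
    [-0.15,0,0,0,0,0,50],
    [-0.15,0,0,0,0,0,50],
    [-0.15,0,0,0,0,0,50],
    [-0.15,0,0,0,0,0,50],
    [-0.15,0,0,0,0,0,50],
    [-0.15,0,0,0,0,0,50]
  ]
}}

```text
time: 13.32
tcp_pos: [545.0, 96.3, 345.7]
tool_rot: [0.957, 0.076, 0.022, 0.279]
ft_force: [0.0, -1.1, -0.3]
opening: 0.542
gripper_force: 0.0
```

Emit:
{"method": "carry_out", "body": {
  "increments": [
    [-0.15,0,0,0,0,0,50],
    [-0.07,0,0,0,0,0,50],
    [0,0,0,0,0,0,50]
  ]
}}

```text
time: 13.7
tcp_pos: [544.9, 96.7, 344.2]
tool_rot: [0.921, 0.075, 0.029, 0.381]
ft_force: [0.4, -0.0, -0.6]
opening: 0.54
gripper_force: 0.0
```

Run:
```python
from h import *
Rt=tool(-WUP,WN)
go(Rt,WFOOT+215*WUP+6.5*WN)
```

```text
t 13.7 tcp [544.8903  96.6976 344.2165] q [ 0.4982 -0.0609  1.5619 -0.7664  1.8606  1.7627]
turn [-0.0021  0.0009  0.0049] shift cur axes [   1.2004 -289.3022  -66.3813] shift target axes [  -0.1585 -289.162   -66.9999]
```

Emit:
{"method": "carry_out", "body": {
  "increments": [
    [0,0,0.005,0,-10,-35,50],
    [0,0,0,0,-25,-32,50],
    [0,0,0,0,-40,0,50],
    [0,0,0,0,-40,0,50],
    [0,0,0,0,-40,0,50],
    [0,0,0,0,-40,0,50],
    [0,0,0,0,-40,0,50],
    [0,0,0,0,-34,0,50],
    [0,0,0,0,-20,0,50],
    [0,0,0,0,0,0,50],
    [0,0,0,0,0,0,50]
  ]
}}

```text
time: 15.08
tcp_pos: [507.4, 344.2, 191.0]
tool_rot: [0.922, 0.07, 0.031, 0.38]
ft_force: [0.2, -0.7, 0.2]
opening: 0.54
gripper_force: 0.0
```

Run:
```python
from h import *
Rt=tool(-WUP,WN)
go(Rt,WFOOT+114*WUP+6.5*WN)
im,d=r.grab_frame('wrist'); save(im,'w2.png')
```

```text
t 15.075 tcp [507.4296 344.2431 191.039 ] q [ 0.8285  0.2826  1.4387 -0.6231  1.9041  2.1871]
turn [-0.0036  0.0002 -0.0053] shift cur axes [ -1.8778  -3.4359 102.7307] shift target axes [ -1.8836  -3.8194 102.7171]
```

View pics/w2.png

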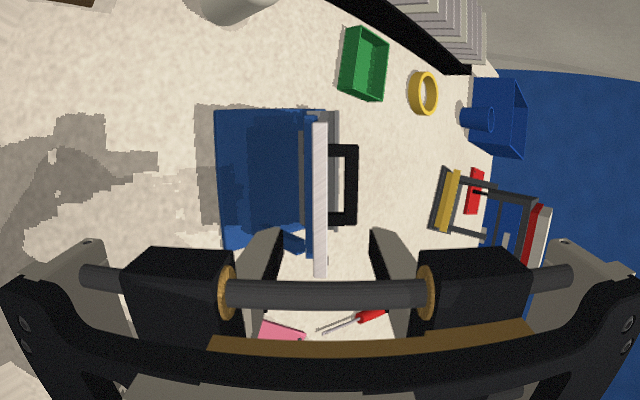

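The wrist view shows the panel's top edge as the strip at x≈320, between the fingertips at 283 and 369. A 4 mm shift centres it, then I'll insert and close.

Emit:
{"method": "carry_out", "body": {
  "increments": [
    [0,0,-0.005,-1.9,-3.8,0,50],
    [0,0,0,0,0,25,50],
    [0,0,0,0,0,25,50],
    [0,0,0,0,0,25,50],
    [0,0,0,0,0,17,50],
    [0,0,0,0,0,10,50],
    [0,0,0,0,0,0,50],
    [0,0,0,0,0,0,50]
  ]
}}

```text
time: 16.12
tcp_pos: [516.1, 276.5, 115.5]
tool_rot: [0.922, 0.073, 0.03, 0.38]
ft_force: [0.3, -1.0, -0.6]
opening: 0.536
gripper_force: 0.0
```

Run:
```python
from h import *
Rt=tool(-WUP,WN)
go(Rt,WFOOT+114*WUP+6.5*WN)
o=r.observe();print(o['ft_force'])
```

```text
t 16.125 tcp [516.1157 276.5225 115.4558] q [ 0.7526  0.2488  1.6083 -0.635   1.7507  2.2017]
turn [-0.0031 -0.0001  0.0005] shift cur axes [0.1302 1.3723 1.0105] shift target axes [0.131  1.3691 1.0147]
[ 0.2737 -0.9865 -0.5509]
```

Emit:
{"method": "carry_out", "body": {
  "increments": [
    [0,0,0,0,1,0,30],
    [0,0,0,0,0,0,20],
    [0,0,0,0,0,0,5],
    [0,0,0,0,0,0,5],
    [0,0,0,0,0,0,5],
    [0,0,0,0,0,0,5],
    [0,0,0,0,0,0,5],
    [0,0,0,0,0,0,5]
  ],
  "force": 55
}}

```text
time: 17.12
tcp_pos: [516.1, 275.4, 115.6]
tool_rot: [0.922, 0.073, 0.03, 0.38]
ft_force: [-0.6, 2.0, -0.3]
opening: 0.128
gripper_force: 55.0
```

Emit:
{"method": "carry_out", "body": {
  "increments": [
    [0,0,0,0,0.5,-4,5],
    [0,0,0,0,3,-10,5],
    [0,0,0,0,10,-15,5],
    [0,0,0,0,25,-25,5],
    [0,0,0,0,28,-28,5],
    [0,0,0,0,28,-28,5],
    [0,0,0,0,28,-28,5],
    [0,0,0,0,20,-20,5],
    [0,0,0,0,0,0,5]
  ]
}}

```text
time: 18.25
tcp_pos: [514.7, 285.9, 331.0]
tool_rot: [0.922, 0.072, 0.031, 0.379]
ft_force: [0.0, 0.4, -4.5]
opening: 0.124
gripper_force: 55.0
```

Run:
```python
from h import *
Rt=tool(-RUP,RN*-1) if False else tool(-RUP,-RN)
o=r.observe(); print(o['ft_force'],o['gripper_force'],o['opening'])
Rc=R.from_quat(o['tool_rot']).as_matrix(); print(Rc)
# sign: handle side = +tool y now (WN); on the rack handle side = -RN
print(Rt)
top=RFOOT+RUP*(150-36)+RN*6
go(Rt,top+RUP*100+RN*20)
go(Rt,top+RUP*20+RN*8)
```

```text
[ 0.0231  0.3878 -4.4958] 54.99089062213898 0.1244726367532821
[[ 0.9877  0.1093  0.1121]
 [ 0.1565 -0.7023 -0.6945]
 [ 0.0028  0.7034 -0.7107]]
[[ 0.9755 -0.2066  0.0752]
 [-0.2198 -0.9167  0.3337]
 [-0.     -0.342  -0.9397]]
t 18.25 tcp [514.6791 285.9144 331.013 ] q [ 0.7639  0.1448  1.37   -0.7001  2.0248  1.9914]
turn [ 1.1146 -0.0883  0.3896] shift cur axes [-148.8746  348.4038  472.5907] shift target axes [  76.4395  589.2913 -117.4035]
t 18.25 tcp [514.6791 285.9144 331.013 ] q [ 0.7639  0.1448  1.37   -0.7001  2.0248  1.9914]
turn [ 1.1146 -0.0883  0.3896] shift cur axes [-143.1482  282.0012  518.4372] shift target axes [ 76.4395 601.2913 -37.4035]
```

Emit:
{"method": "carry_out", "body": {
  "increments": [
    [0.1393,-0.011,0.0487,0,0,0,5],
    [0.1393,-0.011,0.0487,0,0,0,5],
    [0.1393,-0.011,0.0487,0,0,0,5],
    [0.1393,-0.011,0.0487,0,0,0,5],
    [0.1393,-0.011,0.0487,0,0,0,5],
    [0.1393,-0.011,0.0487,0,0,0,5],
    [0.1393,-0.011,0.0487,0,0,0,5],
    [0.1393,-0.011,0.0487,0,0,0,5],
    [0,0,0,0,0,0,5],
    [0,0,0,3,20,-4,5],
    [0,0,0,5,40,-8,5],
    [0,0,0,5,40,-8,5]
  ]
}}

```text
time: 19.75
tcp_pos: [504.6, 183.2, 312.3]
tool_rot: [0.979, -0.108, 0.017, -0.169]
ft_force: [0.3, -0.4, -3.3]
opening: 0.122
gripper_force: 55.0
```

Emit:
{"method": "carry_out", "body": {
  "increments": [
    [0,0,0,5,40,-8,5],
    [0,0,0,5,40,-8,5],
    [0,0,0,5,40,-8,5],
    [0,0,0,5,40,-8,5],
    [0,0,0,5,40,-8,5],
    [0,0,0,5,40,-8,5],
    [0,0,0,5,40,-8,5],
    [0,0,0,5,40,-8,5],
    [0,0,0,5,40,-8,5],
    [0,0,0,5,40,-8,5],
    [0,0,0,0,0,0,5],
    [0,0,0,0,0,0,5]
  ]
}}

```text
time: 21.25
tcp_pos: [465.1, -220.0, 252.7]
tool_rot: [0.979, -0.109, 0.017, -0.171]
ft_force: [0.7, 0.5, -3.1]
opening: 0.125
gripper_force: 55.0
```

Run:
```python
from h import *
Rt=tool(-RUP,-RN); top=RFOOT+RUP*(150-36)+RN*6
go(Rt,top+RUP*60+RN*16)
```

```text
t 21.25 tcp [ 465.06   -219.9596  252.7149] q [-0.6713 -0.1682  1.6941  0.3136  1.7642  1.1585]
turn [ 0.0044  0.0037 -0.0003] shift cur axes [13.7395 92.4263 21.8891] shift target axes [13.6301 92.5251 21.5374]
```

```bash
cat > pm.py <<'E'
from h import *
def panel(frame,n=8,off=np.zeros(3)):
    F,p=frame
    for cam in('side','top'):
        Ws=[cloud(cam)[2] for i in range(n)]
        W=np.nanmean(Ws,0).reshape(-1,3); L=(W-p)@F
        yield cam,L
E
python3 - <<'E'
from pm import *
o=r.observe(); Rc=R.from_quat(o['tool_rot']).as_matrix()
for cam,L in panel((Rc,o['tcp_pos'])):
    s=(abs(L[:,0])<75)&(abs(L[:,1])<25)&(L[:,2]>-45)&(L[:,2]<125)
    Q=L[s]
    if len(Q)<30: print(cam,len(Q)); continue
    if cam=='side':
        Q=Q[(Q[:,1]<4)]
        q=Q[(Q[:,2]>5)&(Q[:,2]<100)]
        A=np.c_[q[:,0],q[:,2],np.ones(len(q))]; print('y=ax+bz+c',np.linalg.lstsq(A,q[:,1],rcond=None)[0],len(q))
        print('rect x,z',cv2.minAreaRect(q[:,[0,2]].astype(np.float32)))
    print(cam,'x',np.percentile(Q[:,0],[1,99]),'y',np.percentile(Q[:,1],[2,50,98]),'z',np.percentile(Q[:,2],[1,99]),len(Q))
    for z0 in range(-30,120,30):
        k=Q[(Q[:,2]>z0)&(Q[:,2]<z0+30)]; 
        if len(k)>8: print(z0,np.percentile(k[:,0],[1,50,99]))
E
```

```text
y=ax+bz+c [-0.0032  0.0008 -6.424 ] 1517
rect x,z ((2.675506591796875, 52.49150085449219), (94.89656066894531, 129.81112670898438), 89.98936462402344)
side x [-61.6438  65.9936] y [-21.4309  -6.4926  -4.7946] z [-36.4533 113.0348] 2436
-30 [-61.2483  -3.7592  66.1225]
0 [-61.4188   0.0669  66.0224]
30 [-61.6783  -0.1106  66.3539]
60 [-61.8291  -0.4826  65.7574]
90 [-62.0876   0.4013  65.2053]
top x [-62.8296  66.1194] y [-20.5383  -5.5282   3.0312] z [-40.9218 108.8966] 294
-30 [-38.415   37.8529  66.5463]
0 [-53.2021 -14.5825  66.0156]
30 [-59.8519 -34.5601 -11.7081]
60 [-64.9052 -36.1007  -6.5433]
90 [-62.839  -36.7883  -8.7975]
```

The panel is flat in the grip, 2 mm off to the side, with its foot 113.5 mm below the TCP. I'll approach the rack.

Emit:
{"method": "carry_out", "body": {
  "increments": [
    [0.0044,0.0037,0,0,0,0,5],
    [0,0,0,4,30,7,5],
    [0,0,0,4,30,7,5],
    [0,0,0,3.6,22,7,5],
    [0,0,0,0,10,6,5],
    [0,0,0,0,0,14,5],
    [0,0,0,0,4,14,5],
    [0,0,0,0,2,5,5],
    [0,0,0,0,0,0,5],
    [0,0,0,0,0,0,5]
  ]
}}

```text
time: 23.3
tcp_pos: [461.0, -292.6, 163.5]
tool_rot: [0.979, -0.109, 0.02, -0.173]
ft_force: [0.4, 0.5, -2.0]
opening: 0.128
gripper_force: 55.0
```

```bash
cat > rk.py <<'E'
from h import *
Rt=tool(-RUP,-RN); F=np.stack([np.cross(U,RX),RUP,RN],1)
o=r.observe(); print('f rack(lat,up,n)',o['ft_force']@F,o['moment'])
go(Rt,RFOOT+RUP*113.5+RN*6-2*F[:,0]*np.sign(F[:,0]@Rt[:,0]))
E
python3 rk.py
python3 - <<'E'
from pm import *
F=np.stack([np.cross(U,RX),RUP,RN],1)
for cam,L in panel((F,RFOOT),4):
    if cam=='top': break
    s=(abs(L[:,0])<75)&(L[:,1]>60)&(L[:,1]<180)&(L[:,2]>5)&(L[:,2]<30); Q=L[s]
    print(cam,'lat',np.percentile(Q[:,0],[1,99]),'up99',np.percentile(Q[:,1],99),'n',np.median(Q[:,2]),len(Q))
im,_=r.grab_frame('side'); save(cv2.resize(im[110:220,280:420],None,fx=5,fy=5),'s3.png')
E
```

```text
f rack(lat,up,n) [ 0.2926 -2.0719 -0.1779] [-0.3456  0.0622  0.0024]
t 23.3 tcp [ 460.9528 -292.588   163.5323] q [-0.7756 -0.0429  1.7241  0.2972  1.6444  1.012 ]
turn [-0.0001 -0.0022 -0.0002] shift cur axes [-0.3768 10.598  22.7728] shift target axes [-0.3302 10.5957 22.7746]
side lat [-63.3785  64.7184] up99 170.55988139635792 n 22.50430542286751 1422
```

View pics/s3.png

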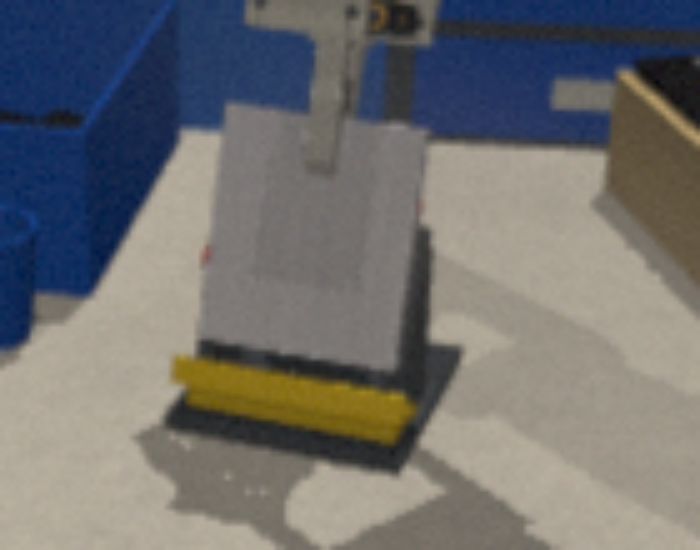

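The smooth face is outward, the panel is centred over the rack, and its foot (row ≈345–370) is still above the kerb. I'll move in to a 4 mm gap, then lower it.

Emit:
{"method": "carry_out", "body": {
  "increments": [
    [0,0,0,0,3.5,3,5],
    [0,0,0,0,3.5,3,5],
    [0,0,0,0,0,5,5],
    [0,0,0,0,0,4,5],
    [0,0,0,0,0,3,5],
    [0,0,0,0,0,0,5],
    [0,0,0,0,0,0,5]
  ]
}}

```text
time: 24.62
tcp_pos: [460.8, -293.0, 143.8]
tool_rot: [0.979, -0.109, 0.02, -0.173]
ft_force: [0.5, -0.1, -3.6]
opening: 0.13
gripper_force: 55.0
```

```bash
python3 rk.py
```

```text
f rack(lat,up,n) [ 0.5477 -3.4184 -1.1807] [-0.318   0.1375 -0.0036]
t 24.625 tcp [ 460.7682 -292.9643  143.8194] q [-0.7762 -0.0309  1.745   0.2965  1.6136  1.0019]
turn [-0.0003 -0.0017 -0.0004] shift cur axes [-0.2388  3.4719  4.3884] shift target axes [-0.2329  3.4703  4.39  ]
```

Emit:
{"method": "carry_out", "body": {
  "increments": [
    [0,0,0,0,1,1.5,5],
    [0,0,0,0,1,1.5,5],
    [0,0,0,0,0.5,1,5],
    [0,0,0,0,0,0,5]
  ]
}}

```text
time: 25.12
tcp_pos: [461.3, -292.6, 140.7]
tool_rot: [0.978, -0.109, 0.021, -0.174]
ft_force: [1.3, 14.0, 10.3]
opening: 0.125
gripper_force: 55.0
```

```bash
python3 rk.py
```

```text
f rack(lat,up,n) [-1.817   4.8929 16.6368] [ 3.0121 -0.4149  0.0356]
t 25.125 tcp [ 461.3249 -292.602   140.6951] q [-0.7768 -0.028   1.7479  0.2997  1.6091  0.9982]
turn [-0.0036 -0.0027  0.0011] shift cur axes [-0.7031  2.8527  1.2792] shift target axes [-0.6963  2.8489  1.2914]
```

Contact with rails and ledge. I'll ease off slightly, then release.

Emit:
{"method": "carry_out", "body": {
  "increments": [
    [0,0,0,0,-0.8,0.3,5],
    [0,0,0,0,0,0,5],
    [0,0,0,0,0,0,16],
    [0,0,0,0,0,0,22],
    [0,0,0,0,0,0,30],
    [0,0,0,0,0,0,40],
    [0,0,0,0,0,0,40],
    [0,0,0,0,0,0,40]
  ]
}}

```text
time: 26.12
tcp_pos: [460.7, -293.1, 139.0]
tool_rot: [0.979, -0.109, 0.02, -0.173]
ft_force: [-0.4, -0.4, 0.4]
opening: 0.433
gripper_force: 0.0
```

```bash
python3 rk.py
cat > fin.py <<'E'
from pm import *
F=np.stack([np.cross(U,RX),RUP,RN],1)
for cam,L in panel((F,RFOOT),6):
    s=(abs(L[:,0])<75)&(L[:,1]>15)&(L[:,1]<165)&(L[:,2]>0)&(L[:,2]<25); Q=L[s]
    print(cam,'lat',np.percentile(Q[:,0],[1,99]),'up99',np.percentile(Q[:,1],99),'n',np.median(Q[:,2]),len(Q))
    q=Q[(Q[:,1]<140)&(abs(Q[:,0])<60)]; print('n=a lat+b up+c',np.linalg.lstsq(np.c_[q[:,:2],np.ones(len(q))],q[:,2],rcond=None)[0])
E
python3 fin.py
```

```text
f rack(lat,up,n) [-0.3202  0.5015 -0.3167] [-0.1799  0.0081  0.0052]
t 26.125 tcp [ 460.6858 -293.0708  139.0124] q [-0.7765 -0.0277  1.7499  0.2964  1.6062  0.9994]
turn [-0.0005 -0.0015 -0.0006] shift cur axes [-0.1748  1.7117 -0.0865] shift target axes [-0.1759  1.7116 -0.0854]
side lat [-67.8682  70.1351] up99 147.03771437499944 n 15.017505534792727 1725
n=a lat+b up+c [-0.0001 -0.0014 15.2321]
top lat [-67.5862  64.7489] up99 151.56875265150794 n 14.34854161727728 216
n=a lat+b up+c [ 0.001  -0.0015 14.6374]
```

It's flat and released. I'll retreat along the fingers.

Emit:
{"method": "carry_out", "body": {
  "increments": [
    [0,0,0,0,0,-8,40],
    [0,0,0,0,0,-15,40],
    [0,0,0,0,0,-25,40],
    [0,0,0,0,0,-40,40],
    [0,0,0,0,0,-40,40],
    [0,0,0,0,0,-20,40],
    [0,0,0,0,0,0,40],
    [0,0,0,0,0,0,40]
  ]
}}

```text
time: 27.72
tcp_pos: [449.2, -342.0, 276.6]
tool_rot: [0.979, -0.109, 0.019, -0.173]
ft_force: [0.9, 0.5, -0.3]
opening: 0.426
gripper_force: 0.0
```

```bash
python3 fin.py
python3 - <<'E'
from h import *
a,_=r.grab_frame('side'); save(a,'s4.png'); o=r.observe(); print(o['time'],o['ft_force'])
E
```

```text
side lat [-67.8375  70.3043] up99 147.14188240371618 n 15.04092644378827 1811
n=a lat+b up+c [-0.0009 -0.002  15.2904]
top lat [-68.021   64.2167] up99 152.6971599235702 n 14.311424752443044 828
n=a lat+b up+c [-0.0009 -0.0016 14.665 ]
28.375 [-0.4563  0.4967 -0.187 ]
```

View pics/s4.png

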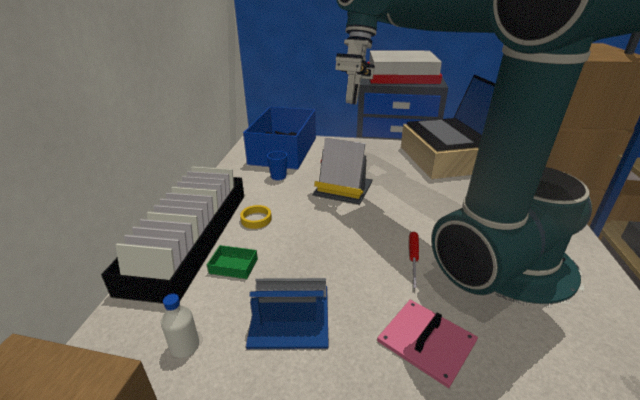

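The picture shows the panel leaning on the rack at (343,165), smooth face outward and foot behind the yellow kerb. The gripper is clear of it and the bystanders have not moved.

```bash
python3 -c "
from rig import r
print(r.finish_job())"
```

```text
the job is handed in; nothing more can be done
None
```

The panel rested on its own on the blue wedge and now leans flat and released on the rack, smooth face outward with its foot behind the kerb; the bystanders did not visibly move, and I handed the job in at about 28 s without a verdict coming back.

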